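# Load the seam-finishing caddy

## Robot

A 6-joint arm with a two-finger parallel gripper is mounted at the origin on the work surface. World frame = base frame: x ahead of the robot, y to its left, z up, the work surface at z = 0. Lengths are in mm, angles in rad, forces in N, time in s.
With the tool pointing down it reaches from about 300 to 775 mm from the base axis. Payload 14.6 kg.
Tool frame: the origin (TCP) lies between the finger pads; the fingertips stand manip.tip_reach ahead of it and the grasp point (between the pads) lies 5 mm behind it (manip.tip_reach is the distance from the TCP to the fingertips, in mm); z points along the fingers, y is the line along which they close (so a half turn about z gives the same grasp; the last joint's range is limited). The gripper opens to 94 mm and grips with 3 to 60 N. Pads are 16 mm wide; open, the fingers measure 119 mm over their backs; the gripper's body (75 mm by 177 mm) begins 78 mm behind the grasp point.
Start: joints at [1.23, 0.3, 1.521, -0, 1.321, -0.067], TCP at [148.713, 529.503, 219.446] pointing down, gripper open.
Joint ranges: [-3.03, 3.03], [-0.79, 2.21], [0.23, 2.52], [-1.04, 4.18], [0, 3.07], [-2.55, 2.55]. Speed limits (rad/s): [2.22, 2.22, 2.57, 3.14, 3.14, 3.14].

## Interface

Orientations are given as [roll, pitch, yaw] about the fixed x, y, z axes, in that order (R = Rz(yaw) Ry(pitch) Rx(roll)).
In Python, from cell import manip gives the robot as it stands. The module is installed in compiled form; this text tells all that it offers.
- The arm moves only by the shell command python3 -m creep 'ROWS' [FORCE]. ROWS is JSON, a list of rows, each a list of 3 entries, a list of its own where there are three numbers: the opening, from -1 (shut) to 1 (fully open), then the shift along the tool's x, y, z in cm, then the turn about the tool's z in units of 5 degrees (1.0 is 5 degrees). In form: [[grip, [tx, ty, tz], roll], ...]. A call has 1 to 12 rows; each row is the pose to reach, as a shift and turn from the pose commanded when the call began, along the tool's axes at that moment; what a row does not reach only later rows make up. A row lasts 1/10 s, in which the tool goes at most 50 mm and 8.59 degrees, less where a joint would pass 70% of its speed; a pose out of reach is approached as far as the arm can. A call with a gripper value outside its range is refused whole. The fingers move at their own pace and stop on an object; FORCE is the grip in N (left out, the last holds). Time passes only in rows, so rows that repeat a pose let the fingers close. It gives the time, the measured TCP pose, the force, the opening and the grip force at its end, in the units of the state.
- manip.read_state(): the state, without advancing time (a new reading comes with each control period).
- manip.camera(name): name is "scene" or "top" or "wrist"; returns the picture (480x640x3 uint8, red, green, blue); there is no depth.
- manip.camera_params(name): a dict with "fovy" (degrees; the focal length in pixels is half the picture's height over the tangent of half this angle, whatever the lens; pixels are square), "cx", "cy" (the principal point, pixels), "k1" (the pictures are not rectified: a ray, as slopes to the right and down, at radius r is drawn at 1 + k1 r^2 times it, then the intrinsics apply), "origin" and "attitude" of the camera in the world. Camera axes: x right, y down, z forward; pixel columns grow to the right and rows downward; lengths in mm; the calibration is good to about 2 mm. A picture is of the moment at which its call begins: read the wrist's pose just before it. camera_params takes no time and is no camera call; for the wrist camera it gives the pose at the moment of the call.
- manip.sign_off(): hands the job in; it is judged then, once.
The state is a dict: "clock": time; "joints": joint angles; "qd": joint speeds; "effort": joint torques, N m; "eef_pos": TCP position; "eef_rot": TCP orientation; "wrist_force": force on the tool from outside, world axes, zero at the start; "moment": the same for the moment, N m; "finger_gap": finger opening in mm; "finger_force": force on a finger pad.
Only numpy, scipy, OpenCV 4.12 (cv2) and the standard library are available. Lean on these libraries where they do the work, as an engineer would, in place of code of your own. Each camera call takes 0.05 s, during which the arm holds its last target. There are 200 camera calls.

## Task

Load the plywood caddy on the bench for the mould-seam job: put the tape roll over the round peg, the jar upright inside the round rim, the sanding block ridge up between the four rails, and the G-clamp flat with the short flat stub between its arms, each resting fully on its plate and let go. The closed tin and the plain wooden offcut do not belong to the kit: leave them where they are.

Things in the scene. Friction and masses are not known exactly. Their poses are not given: they have to be found in the camera images.
- tape: Roll of grey tape lying flat: a ring of 58 mm outer and 40 mm inner diameter, 25 mm high, about 0.12 kg, open through the middle. Origin: centre of its underside; z is its axis, up.
- jar: Small white jar with a black screw cap, standing: body 46 mm in diameter and 44 mm high, cap 43 mm in diameter, 60 mm high in all, about 0.18 kg. Origin: centre of its underside; z up.
- sander: Wooden sanding block: base 42 (x) x 66 (y) x 20 mm high, with a grip ridge 16 mm wide (x) along the whole middle of its top, from 20 to 44 mm above the underside; about 0.12 kg. Origin: centre of its underside; y runs along the ridge, z up. The ridge can be gripped across x with the fingertips above the base.
- clamp: Red G-clamp lying flat, 14 mm thick, 0.22 kg. Back: bar along y, 70 long, 10 wide (x -43 to -33 mm; pinch it at x = -38, y = 0). Two 11 mm wide arms at its ends, 48 mm apart, reach to x = +14; mouth opens to +x. 6 mm screw through the -y arm at x = 7, y -50 to -19; cross bar at y = -48. Origin: in the mouth midway between the arms, level with the underside; z up.
- tin: Look-alike that stays: closed round tin with no hole, 58 mm in diameter, 25 mm high. Origin: centre of its underside; z up.
- offcut: Look-alike that stays: plain wooden offcut without a ridge, 42 (x) x 66 (y) x 40 mm high. Origin: centre of its underside; z up.
- peg_plate: The tape's place: plate with one round peg in its middle, 18 mm in diameter, 22 mm tall above the plate. Fixed plate 110 (x) x 96 (y) x 6 mm, one of four in a row on the caddy's 10 mm deck, 100 mm apart along y (caddy length), any order. Origin: centre of its underside; z up. The fixed caddy is 120 mm wide; end boards 45 mm high stand past the outermost plates.
- ring_plate: The jar's place: plate with a raised round rim in its middle, 66 mm inner and 78 mm outer diameter, 10 mm high above the plate. Fixed plate 110 (x) x 96 (y) x 6 mm, one of four in a row on the caddy's 10 mm deck, 100 mm apart along y (caddy length), any order. Origin: centre of its underside; z up. 
- rail_plate: The sanding block's place: plate with four low rails, 6 mm high above the plate and 5 mm thick, round a rectangle that is 60 (x) x 84 (y) mm inside. Fixed plate 110 (x) x 96 (y) x 6 mm, one of four in a row on the caddy's 10 mm deck, 100 mm apart along y (caddy length), any order. Origin: centre of its underside; z up. 
- stub_plate: The clamp's place: plate with a short flat bar (stub) in its middle, 10 (x) x 24 (y) mm, 14 mm tall above the plate. Best: clamp's back parallel to the plate's y (on either side), its origin over the plate's. Fixed plate 110 (x) x 96 (y) x 6 mm, one of four in a row on the caddy's 10 mm deck, 100 mm apart along y (caddy length), any order. Origin: centre of its underside; z up. 

How it is judged:
By the outcome, as a careful person would: the job done as asked, in the order asked, and still so for the second after the job is handed in, with the robot touching nothing.
It also fails if it takes over 96 s, if anything falls off the work surface, if the arm or the gripper's body presses on something with over 40 N, if the wrist force passes 120 N, or if a joint passes its speed limit or range.

## Working session

There is one attempt and no reset: what is moved stays moved. The work goes in short steps, Python scripts to look and compute and a shell command to move; the robot and the scene stay as the last step left them, time stands still between calls to the robot, and variables do not carry over. Pictures are saved under pics/ and viewed, at most 14 in all, crops included, and the job is handed in when it is done.

```bash
mkdir -p pics; python3 - <<'E'
from cell import manip
import cv2
print(manip.tip_reach, manip.read_state())
for n in("scene","top","wrist"):
    p=manip.camera_params(n);print(n,p)
    cv2.imwrite(f"pics/{n}0.png",manip.camera(n)[:,:,::-1])
E
```

```text
14.0 {'clock': 0.0, 'joints': array([ 1.23040161e+00,  3.00467251e-01,  1.52161161e+00, -1.14257717e-05,
        1.32072064e+00, -6.65838496e-02]), 'qd': array([-6.97143705e-04, -2.47012893e-04, -1.51919231e-04, -6.25776607e-04,
       -5.12297434e-05,  2.02983318e-04]), 'effort': array([ 4.98035715e-04, -5.31775725e+01, -3.52765381e+01,  7.09727174e-02,
        2.41203932e-02, -4.43341730e-05]), 'eef_pos': array([148.62965329, 529.26170754, 218.87552522]), 'eef_rot': array([-3.14038774e+00, -6.92550836e-05,  2.86778458e+00]), 'wrist_force': array([-0.59994476,  0.70227075,  0.29825341]), 'moment': array([0.00832499, 0.00485839, 0.01247732]), 'finger_force': 0.0, 'finger_gap': 93.90462063310295}
scene {'fovy': 45.73857444637868, 'cx': 312.5770769933228, 'cy': 243.22836312375367, 'k1': -0.16553384861423648, 'origin': array([1365.89999641, -672.66041821,  908.01927552]), 'attitude': array([-2.26061946, -0.02140135,  0.88609685])}
top {'fovy': 54.5227749472424, 'cx': 315.5187749963198, 'cy': 238.9357791425703, 'k1': -0.06800947099155265, 'origin': array([493.07573345, -10.80433221, 889.7019389 ]), 'attitude': array([-3.04271973,  0.01928214, -1.55358881])}
wrist {'fovy': 64.90188944379904, 'cx': 320.6028323692669, 'cy': 235.05264785243594, 'k1': -0.07331860111252016, 'origin': array([ 84.20720554, 547.08855268, 383.6698739 ]), 'attitude': array([2.91078383e+00, 1.53202160e-03, 1.29730424e+00])}
```

View pics/top0.png

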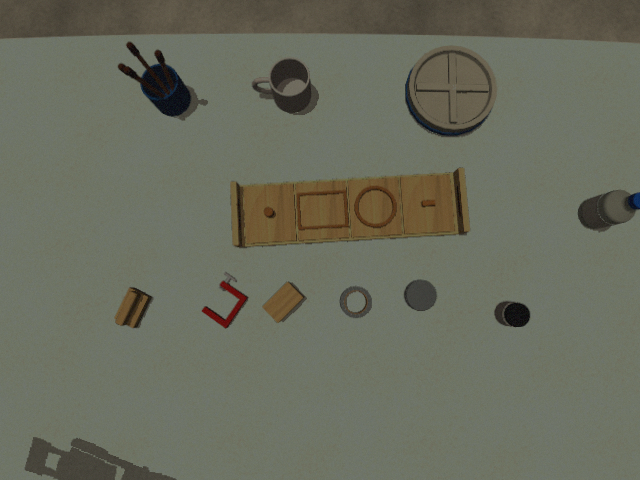

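View pics/scene0.png

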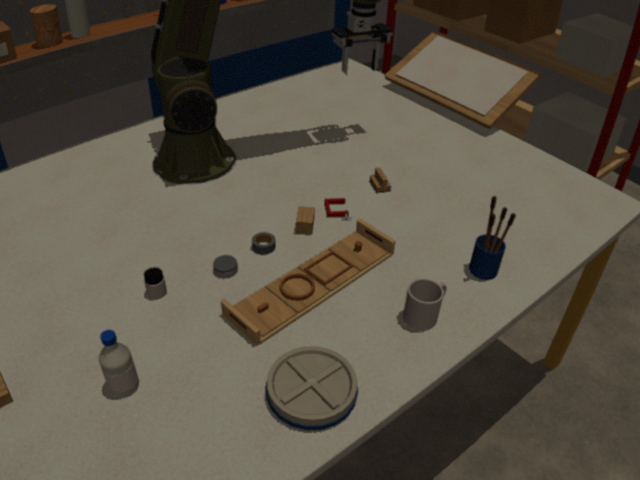

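The top view shows the caddy plates running left to right: peg (268,212), rails (323,210), ring (376,206) and stub (428,203). The objects are sander (133,308), clamp (226,303), offcut (285,302), tape (356,302), tin (421,295) and jar (514,314). The scene view agrees.

```bash
cat > h.py <<'E'
import numpy as np, cv2
from cell import manip
from scipy.spatial.transform import Rotation as R
def K(p):
    f=240/np.tan(np.radians(p["fovy"]/2)); return np.array([[f,0,p["cx"]],[0,f,p["cy"]],[0,0,1]])
def pts(p,uv,z):
    uv=np.asarray(uv,float).reshape(-1,1,2)
    n=cv2.undistortPoints(uv,K(p),np.array([p["k1"],0,0,0.]))[:,0]
    d=R.from_euler("xyz",p["attitude"]).apply(np.c_[n,np.ones(len(n))])
    o=p["origin"]; return (o+d*((z-o[2])/d[:,2])[:,None])[:,:2]
def go(target,yaw=None,z=None):
    """shift (cm, tool axes) and turn (5deg units) from the present pose"""
    s=manip.read_state(); Rm=R.from_euler("xyz",s["eef_rot"])
    t=np.r_[target,s["eef_pos"][2] if z is None else z]
    d=Rm.inv().apply(t-s["eef_pos"])/10
    y=s["eef_rot"][2]; turn=None
    if yaw is not None:   # closing line direction yaw(mod pi) in world -> tool yaw = that+pi/2
        turn=-((yaw+np.pi/2-y+np.pi/2)%np.pi-np.pi/2)/np.radians(5)
    return d.round(2),turn if turn is None else round(turn,2)
E
python3 - <<'E'
from h import *
p=manip.camera_params("top"); im=cv2.imread("pics/top0.png")
lab=cv2.cvtColor(im,cv2.COLOR_BGR2LAB).astype(float)
bg=cv2.medianBlur(im,5); 
ref=np.median(lab[270:340,90:550].reshape(-1,3),0); d=np.linalg.norm(lab-ref,axis=2)
m=(d>28).astype(np.uint8); m[:265]=0;m[345:]=0;m[:,:90]=0;m[:,550:]=0
n,l,st,c=cv2.connectedComponentsWithStats(m)
for i in range(1,n):
    if st[i,4]<60: continue
    cn=max(cv2.findContours((l==i).astype(np.uint8),0,2)[0],key=len)
    print(st[i],c[i].round(1),cv2.minAreaRect(cn),pts(p,c[i],20).round(1))
hsv=cv2.cvtColor(im,cv2.COLOR_BGR2HSV)
r=((hsv[...,1]>150)&((hsv[...,0]<8)|(hsv[...,0]>172))&(hsv[...,2]>60)).astype(np.uint8)
r[:265]=0;r[345:]=0
ys,xs=np.nonzero(r);print(len(xs),xs.min(),xs.max(),ys.min(),ys.max())
a=cv2.resize(im[160:260,220:480],None,fx=3,fy=3,interpolation=2)
b=cv2.resize(im[265:340,105:315],None,fx=3.714,fy=3.714,interpolation=2)[:,:780]
cv2.imwrite("pics/crop1.png",cv2.convertScaleAbs(np.vstack([a,b]),alpha=1.4))
E
```

```text
[202 278  47  51 661] [227.5 305.3] ((226.16514587402344, 302.0577392578125), (32.053977966308594, 43.7318115234375), 35.21759033203125) [[452.2 169.4]]
[404 279  33  32 815] [419.9 294.8] ((420.0, 294.5), (32.0, 31.0), 0.0) [[ 478. -188.]]
[263 281  44  42 950] [284.5 301.9] ((284.5000305175781, 302.0000305175781), (26.16295051574707, 38.890872955322266), 45.0) [[460.6  63. ]]
[115 287  38  41 971] [133.2 307.9] ((133.19895935058594, 308.8354797363281), (25.747495651245117, 40.568538665771484), 25.641006469726562) [[443.2 349.1]]
[340 286  32  32 499] [355.3 301.8] ((355.5, 301.5), (31.0, 31.0), 90.0) [[463.1 -68.3]]
[494 301  36  26 761] [511.8 313.7] ((511.5, 313.5), (25.0, 35.0), 90.0) [[ 445.1 -359.8]]
456 202 246 281 327
```

View pics/crop1.png

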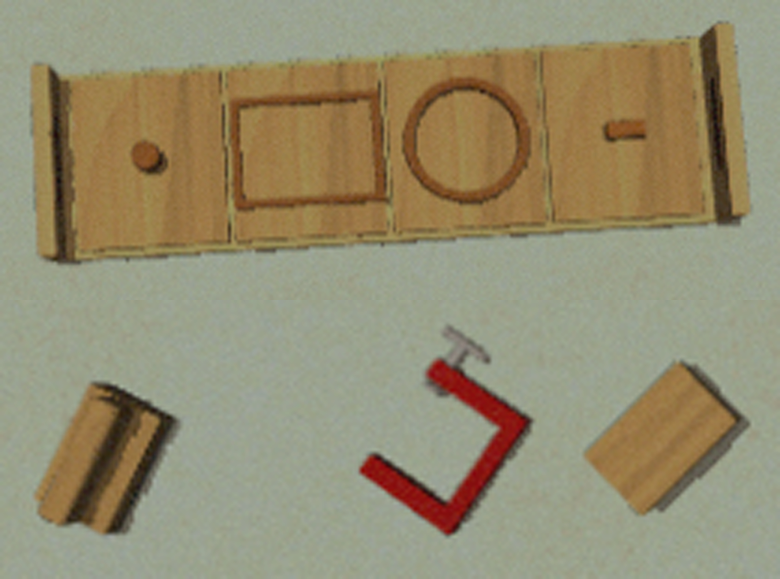

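The crop shows the peg top at about (146,153), rail rectangle centre (309,150), ring centre (467,139) and stub top (625,128). The clamp back runs from (530,422) to (450,533), with its mouth opening up-left.

```bash
python3 - <<'E'
from h import *
p=manip.camera_params("top"); im=cv2.imread("pics/top0.png")
f=lambda u,v:(u/3+220-.33,v/3+160-.33)
P=np.array([pts(p,f(*a),z)[0] for *a,z in[(146,153,38),(309.5,150,22),(467,139,26),(625,128,30)]])
print("places",P.round(1))
s=np.array([150,50,-50,-150.]); 
c=P.mean(0); dirv=(s[:,None]*(P-c)).sum(0); u=dirv/np.linalg.norm(dirv)
print("fit",(c+s[:,None]*u).round(1),"caddy x-axis yaw",np.arctan2(-u[0],u[1]))
hsv=cv2.cvtColor(im,cv2.COLOR_BGR2HSV)
r=((hsv[...,1]>150)&((hsv[...,0]<8)|(hsv[...,0]>172))&(hsv[...,2]>60)).astype(np.uint8);r[:265]=0;r[345:]=0
W=pts(p,np.argwhere(r)[:,::-1],12).astype(np.float32)
print("clamp box",cv2.boxPoints(cv2.minAreaRect(W)).round(1),cv2.minAreaRect(W))
g=lambda u,v:(u/3.714+105-.37,v/3.714-81+265-.37+.2)
print("clamp corners",pts(p,[g(530,422),g(450,533),g(365,462),g(436,363)],14).round(1))
t=pts(p,(355.5,301.5),12.5)[0];print("tape",t,"go",go(t,None)," jar",pts(p,(511.5,313.5),30))
for yaw in(1.6,): print(go(t,0.03+1.57,100))
E
```

```text
places [[ 628.6   95.5]
 [ 634.5   -5.4]
 [ 642.2 -103.8]
 [ 650.  -201.9]]
fit [[ 628.    95.7]
 [ 635.2   -4. ]
 [ 642.5 -103.8]
 [ 649.7 -203.5]] caddy x-axis yaw 0.0725741852013144
clamp box [[409.8 173.5]
 [467.8 135.1]
 [498.7 181.9]
 [440.8 220.3]] ((454.2841491699219, 177.7031707763672), (56.08444595336914, 69.50205993652344), 56.50632858276367)
clamp corners [[467.4 133.6]
 [410.9 172.6]
 [445.4 217.2]
 [496.2 182.6]]
tape [463.50667228 -69.11238577] go (array([-4.649e+01, -4.910e+01,  4.000e-02]), None)  jar [[ 445.94630472 -355.19249997]]
(array([-46.49, -49.09,  11.94]), np.float64(-3.47))
```

```bash
python3 -m creep '[[1,[-46.5,-49.1,0],14],[1,[-46.5,-49.1,0],14],[1,[-46.5,-49.1,0],14],[1,[-46.5,-49.1,0],14],[1,[-46.5,-49.1,0],14],[1,[-46.5,-49.1,0],14],[1,[-46.5,-49.1,0],14],[1,[-46.5,-49.1,0],14],[1,[-46.5,-49.1,0],14],[1,[-46.5,-49.1,0],14],[1,[-46.5,-49.1,0],14],[1,[-46.5,-49.1,0],14]]' 20
python3 - <<'E'
from h import *
print(manip.read_state()["eef_rot"],go((463.5,-69.1),0.0726))
E
```

```text
clock: 1.35
eef_pos: [428.6, -3.6, 219.5]
eef_rot: [3.141, -0.0, 1.646]
wrist_force: [0.7, 0.7, 0.5]
finger_gap: 94.1
finger_force: 0.0
[ 3.14125020e+00 -1.36014144e-05  1.64572142e+00] (array([-6.79,  2.99,  0.  ]), np.float64(0.03))
```

```bash
python3 -m creep '[[1,[-6.8,3.0,0],0],[1,[-6.8,3.0,0],0],[1,[-6.8,3.0,0],0],[1,[-6.8,3.0,0],0]]'
python3 - <<'E'
from h import *
p=manip.camera_params("wrist");print(p["origin"],p["attitude"],manip.read_state()["eef_pos"]);cv2.imwrite("pics/w1.png",manip.camera("wrist")[:,:,::-1])
E
```

```text
clock: 1.75
eef_pos: [462.9, -67.0, 219.0]
eef_rot: [-3.141, -0.0, 1.645]
wrist_force: [-0.4, 0.3, -0.1]
finger_gap: 94.2
finger_force: 0.0
[457.18556349  -1.47319731 383.80012638] [2.91042912e+00 1.36913982e-03 7.46416316e-02] [462.85815821 -67.0266235  219.04280437]
```

View pics/w1.png

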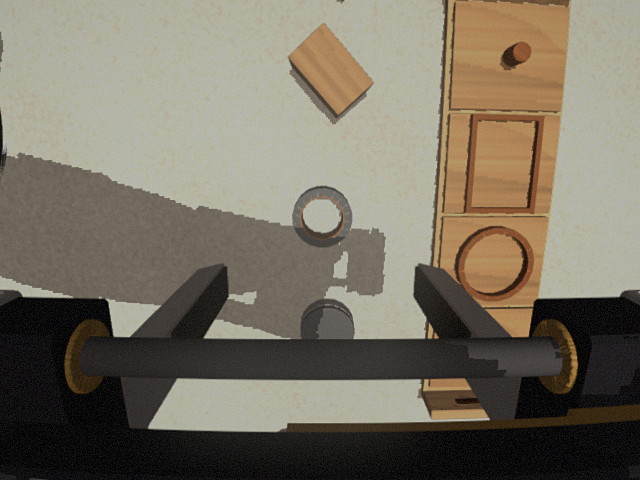

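The wrist view shows the tape at (322,216), the peg top at (519,51), rail centre (507,163) and ring centre (495,263). I'll check these against the top view.

```bash
python3 - <<'E'
from h import *
p=dict(origin=np.array([457.19,-1.47,383.8]),attitude=np.array([2.91043,.00137,.07464]));q=manip.camera_params("wrist");p={**q,**p}
print("tape",pts(p,(322,216.5),16),"peg",pts(p,(519,51),38),"rail",pts(p,(507,163),22),"ring",pts(p,(495.5,263),26))
print(go((463.5,-69.1),0.0726,17))
E
```

```text
tape [[463.1152851  -68.91918903]] peg [[623.73051508  95.50672205]] rail [[636.46214372  -2.02816429]] ring [[ 640.87116429 -101.13836103]]
(array([-0.27,  0.06, 20.22]), np.float64(0.03))
```

```bash
python3 -m creep '[[1,[-0.2,0.1,10],0],[1,[-0.2,0.1,10],0],[1,[-0.2,0.1,16],0],[1,[-0.2,0.1,20.1],0],[1,[-0.2,0.1,20.1],0],[1,[-0.2,0.1,20.1],0],[0.2,[-0.2,0.1,20.1],0],[0.0,[-0.2,0.1,20.1],0],[0.0,[-0.2,0.1,20.1],0],[0.0,[-0.2,0.1,20.1],0],[0.0,[-0.2,0.1,20.1],0],[0.0,[-0.2,0.1,20.1],0]]' 20
```

```text
clock: 3.0
eef_pos: [464.3, -68.9, 18.6]
eef_rot: [3.141, -0.0, 1.646]
wrist_force: [-0.9, 1.1, 3.1]
finger_gap: 57.9
finger_force: 20.0
```

```bash
python3 -m creep '[[0,[0,0,-5],0],[0,[0,0,-10],0],[0,[5,5.8,-10],0],[0,[10,11.6,-10],0],[0,[15.2,17.4,-10],0],[0,[15.2,17.4,-10],0],[0,[15.2,17.4,-10],0],[0,[15.2,17.4,-10],0],[0,[15.2,17.4,-10],0],[0,[15.2,17.4,-10],0]]'
python3 - <<'E'
from h import *
print(go((627,95.7),0.0726,36))
p=manip.camera_params("wrist");print(p["origin"],p["attitude"]);cv2.imwrite("pics/w2.png",manip.camera("wrist")[:,:,::-1])
E
```

```text
clock: 4.0
eef_pos: [625.8, 95.0, 118.2]
eef_rot: [-3.141, 0.0, 1.646]
wrist_force: [-0.0, -0.9, -0.3]
finger_gap: 57.8
finger_force: 20.0
(array([0.06, 0.13, 8.22]), np.float64(0.02))
[620.08853143 160.61579563 282.93721473] [2.90990325e+00 1.24721176e-03 7.49282118e-02]
```

View pics/w2.png

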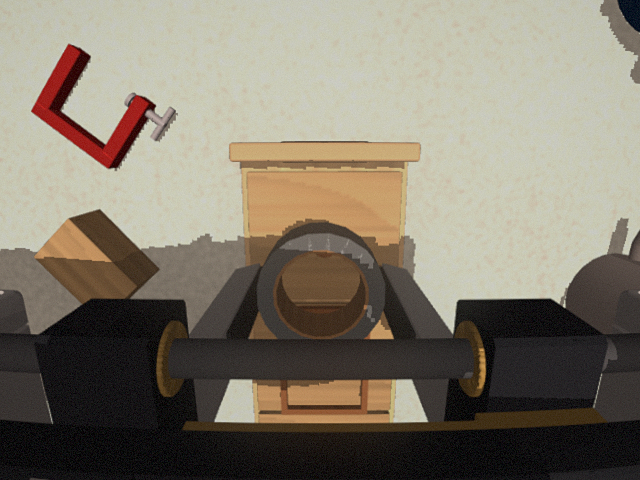

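The wrist view shows the tape held square over the peg plate, at about (322,285).

```bash
python3 -m creep '[[0,[0.1,0.1,4],0],[0,[0.1,0.1,6.5],0],[0,[0.1,0.1,8.3],0],[0,[0.1,0.1,8.3],0],[0,[0.1,0.1,8.3],0]]'
python3 -m creep '[[0.6,[0,0,0],0],[0.6,[0,0,0],0],[0.6,[0,0,0],0],[0.6,[0,0,0],0],[0.6,[0,0,-3],0],[0.6,[0,0,-8],0],[0.6,[0,0,-13],0],[0.6,[0,0,-18],0],[0.6,[0,0,-18],0]]'
python3 - <<'E'
from h import *
cv2.imwrite("pics/w3.png",manip.camera("wrist")[:,:,::-1]); im=manip.camera("top")[:,:,::-1];cv2.imwrite("pics/t3.png",im)
print(go((446,-356),0.0726))
E
```

```text
clock: 4.55
eef_pos: [627.2, 96.1, 35.9]
eef_rot: [-3.142, 0.0, 1.645]
wrist_force: [1.0, 0.5, -0.8]
finger_gap: 57.8
finger_force: 20.0
clock: 5.45
eef_pos: [629.4, 97.1, 223.5]
eef_rot: [3.13, -0.0, 1.646]
wrist_force: [-0.1, -0.5, 0.6]
finger_gap: 75.3
finger_force: 0.0
(array([-4.379e+01, -2.150e+01, -4.000e-02]), np.float64(0.03))
```

View pics/w3.png

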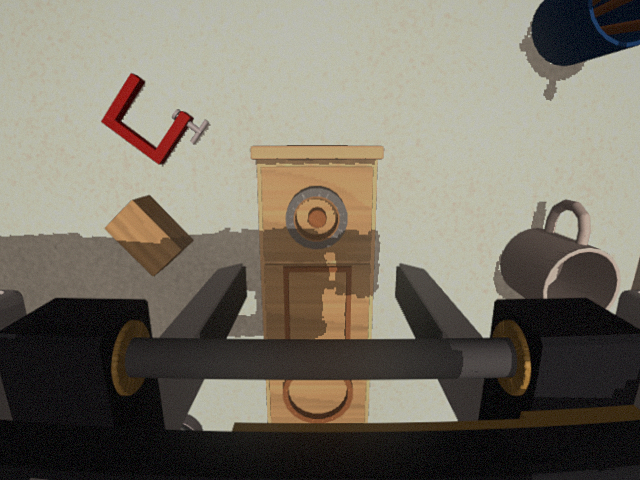

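The tape sits over the peg, with the peg top at (317,217) nearly central in the ring. Next is the jar.

```bash
python3 -m creep '[[0.6,[-43.8,-21.5,0],0],[0.6,[-43.8,-21.5,0],0],[0.6,[-43.8,-21.5,0],0],[0.6,[-43.8,-21.5,0],0],[0.6,[-43.8,-21.5,0],0],[0.6,[-43.8,-21.5,0],0],[0.6,[-43.8,-21.5,0],0],[0.6,[-43.8,-21.5,0],0],[0.6,[-43.8,-21.5,0],0],[0.6,[-43.8,-21.5,0],0],[0.6,[-43.8,-21.5,0],0],[0.6,[-43.8,-21.5,0],0]]'
python3 - <<'E'
from h import *
p=manip.camera_params("top");im=cv2.imread("pics/top0.png")
g=cv2.cvtColor(im,cv2.COLOR_BGR2GRAY); m=(g<45).astype(np.uint8);m[:295]=0;m[335:]=0;m[:,:490]=0;m[:,545:]=0
c=max(cv2.findContours(m,0,2)[0],key=len);print(cv2.minEnclosingCircle(c),cv2.boundingRect(c))
print("jar",pts(p,(516.5,315),60))
p=manip.camera_params("wrist");print(p["origin"],p["attitude"],manip.read_state()["eef_pos"]);cv2.imwrite("pics/w4.png",manip.camera("wrist")[:,:,::-1])
E
```

```text
clock: 6.75
eef_pos: [445.2, -356.1, 213.8]
eef_rot: [-3.14, -0.002, 1.645]
wrist_force: [0.6, -0.3, -0.5]
finger_gap: 75.3
finger_force: 0.0
((505.2965087890625, 312.8721008300781), 11.203289031982422) (495, 302, 14, 23)
jar [[ 445.02759773 -352.16026582]]
[ 439.72472588 -290.85146065  378.60311811] [2.91217827e+00 2.28831016e-03 7.40995518e-02] [ 445.2083001  -356.12416789  213.75410144]
```

View pics/w4.png

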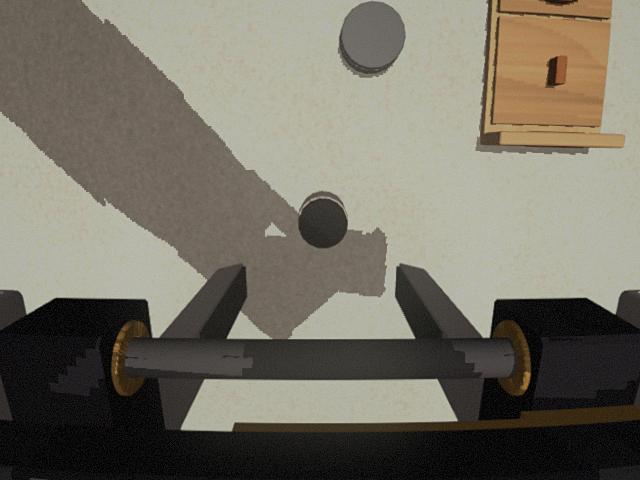

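The wrist view shows the jar's cap centred at (323,222) and the stub top at (557,69).

```bash
python3 - <<'E'
from h import *
p=manip.camera_params("wrist");p["origin"]=np.array([439.72,-290.85,378.6]);p["attitude"]=np.array([2.9122,.0023,.0741])
print(pts(p,(323,222),60),"stub",pts(p,(557,69),30)); j=pts(p,(323,222),60)[0]
print(go(j,0.0726,30))
E
```

```text
[[ 445.69916067 -353.44572469]] stub [[ 645.17020248 -203.66236313]]
(array([ 0.17,  0.04, 18.42]), np.float64(0.03))
```

```bash
python3 -m creep '[[0.6,[0.2,0,5],0],[0.6,[0.2,0,10],0],[0.6,[0.2,0,15],0],[0.6,[0.2,0,18.4],0],[0.6,[0.2,0,18.4],0],[0.6,[0.2,0,18.4],0],[-0.2,[0.2,0,18.4],0],[-0.2,[0.2,0,18.4],0],[-0.2,[0.2,0,18.4],0],[-0.2,[0.2,0,18.4],0],[-0.2,[0.2,0,18.4],0],[-0.2,[0.2,0,18.4],0]]' 20
python3 -c "
from h import *
print(manip.read_state()['eef_pos'],go((641.8,-103),0.0726,46))"
```

```text
clock: 8.0
eef_pos: [446.0, -354.4, 32.2]
eef_rot: [3.141, 0.001, 1.646]
wrist_force: [-0.2, 0.7, 7.5]
finger_gap: 45.1
finger_force: 20.0
[ 445.99328277 -354.35157721   32.18726922] (array([23.59, 21.41, -1.38]), np.float64(0.03))
```

```bash
python3 -m creep '[[-0.2,[0,0,-5],0],[-0.2,[0,0,-10],0],[-0.2,[4.7,4.3,-10],0],[-0.2,[9.4,8.6,-10],0],[-0.2,[14.1,12.9,-10],0],[-0.2,[18.8,17.1,-10],0],[-0.2,[23.6,21.4,-10],0],[-0.2,[23.6,21.4,-10],0],[-0.2,[23.6,21.4,-10],0],[-0.2,[23.6,21.4,-10],0],[-0.2,[23.6,21.4,-10],0]]'
python3 - <<'E'
from h import *
print(go((641.8,-103),0.0726,49))
cv2.imwrite("pics/w5.png",manip.camera("wrist")[:,:,::-1])
E
```

```text
clock: 9.1
eef_pos: [640.8, -103.3, 130.9]
eef_rot: [-3.141, 0.0, 1.646]
wrist_force: [-0.4, -0.9, -1.7]
finger_gap: 45.2
finger_force: 20.0
(array([0.02, 0.11, 8.19]), np.float64(0.03))
```

View pics/w5.png

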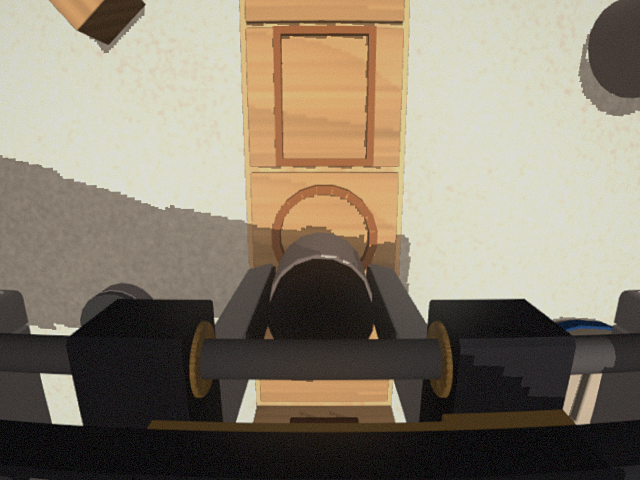

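The jar is held upright at about (320,300) with the ring ahead of and below it, on the same centre line. I'll lower it now.

```bash
python3 -m creep '[[-0.2,[0,0.1,4],0],[-0.2,[0,0.1,6.5],0],[-0.2,[0,0.1,8.2],0],[-0.2,[0,0.1,8.2],0],[-0.2,[0,0.1,8.2],0],[-0.2,[0,0.1,8.2],0]]'
python3 -m creep '[[0.4,[0,0,0],0],[0.4,[0,0,0],0],[0.4,[0,0,0],0],[0.4,[0,0,0],0],[0.4,[0,0,-3],0],[0.4,[0,0,-8],0],[0.4,[0,0,-13],0],[0.4,[0,0,-17],0],[0.4,[0,0,-17],0]]'
python3 - <<'E'
from h import *
p=manip.camera_params("wrist");print(p["origin"],p["attitude"])
cv2.imwrite("pics/w6.png",manip.camera("wrist")[:,:,::-1])
p=manip.camera_params("top")
g=lambda u,v:(u/3.714+105-.37,v/3.714-81+265-.17)
q=pts(p,[g(94,385),g(45,515)],44);print("sander ridge approx",q)
print(go(q.mean(0)+[0,-20]))
E
```

```text
clock: 9.75
eef_pos: [642.7, -103.2, 50.6]
eef_rot: [3.14, 0.0, 1.646]
wrist_force: [0.8, -0.3, -1.3]
finger_gap: 45.2
finger_force: 20.0
clock: 10.65
eef_pos: [644.0, -102.9, 226.3]
eef_rot: [3.132, 0.003, 1.646]
wrist_force: [0.1, 0.3, -0.1]
finger_gap: 65.4
finger_force: 0.0
[636.49272639 -36.98427374 390.78431084] [ 2.9071764  -0.00913675  0.07570118]
sander ridge approx [[481.59765701 347.2466948 ]
 [417.04221435 369.08393877]]
(array([ 45.43, -16.01,  -0.15]), None)
```

View pics/w6.png

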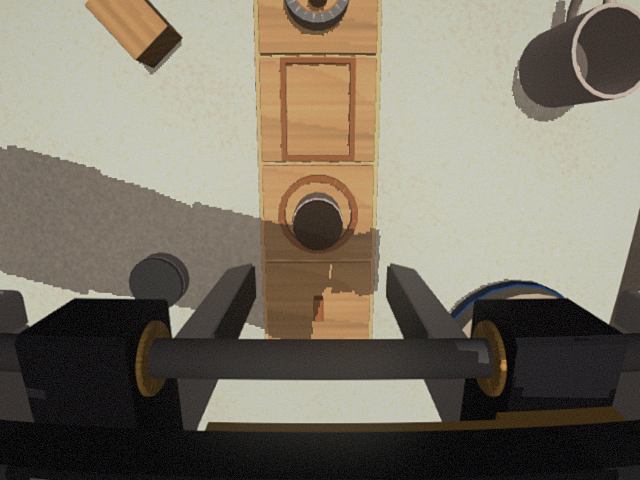

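The jar stands inside the ring: cap (317,222), ring (318,213). I'll hover over the sander.

```bash
python3 -m creep '[[0.4,[46.4,-16,0],-13.3],[0.4,[46.4,-16,0],-13.3],[0.4,[46.4,-16,0],-13.3],[0.4,[46.4,-16,0],-13.3],[0.4,[46.4,-16,0],-13.3],[0.4,[46.4,-16,0],-13.3],[0.4,[46.4,-16,0],-13.3],[0.4,[46.4,-16,0],-13.3],[0.4,[46.4,-16,0],-13.3],[0.4,[46.4,-16,0],-13.3],[0.4,[46.4,-16,0],-13.3],[0.4,[46.4,-16,0],-13.3]]'
python3 -m creep '[[0.4,[0,0,0],0],[0.4,[0,0,0],0]]'
python3 - <<'E'
from h import *
p=manip.camera_params("wrist");print(p["origin"],p["attitude"])
cv2.imwrite("pics/w7.png",manip.camera("wrist")[:,:,::-1])
E
```

```text
clock: 11.9
eef_pos: [447.3, 348.2, 218.1]
eef_rot: [-3.14, -0.001, 2.808]
wrist_force: [0.3, 0.4, -0.8]
finger_gap: 65.6
finger_force: 0.0
clock: 12.1
eef_pos: [448.4, 346.9, 219.1]
eef_rot: [-3.141, -0.0, 2.805]
wrist_force: [-0.2, 0.2, 0.1]
finger_gap: 65.6
finger_force: 0.0
[385.26880177 368.54002267 383.85656319] [2.91092010e+00 1.00751302e-03 1.23457508e+00]
```

View pics/w7.png

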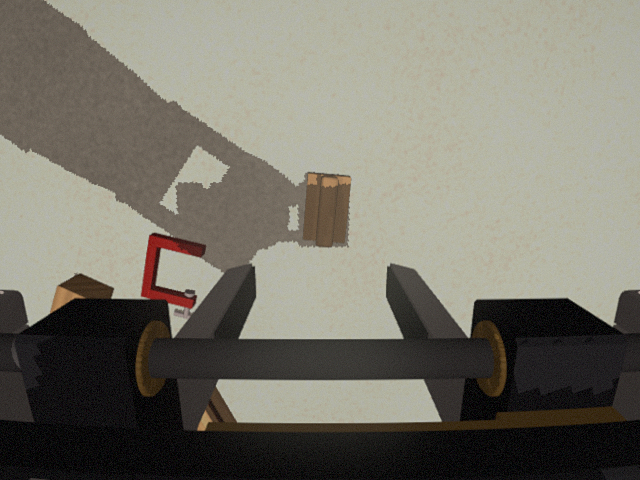

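The sander sits with its base spanning (304–351, 173–247). Its ridge top runs from about (330,180) to (325,247), so it is nearly aligned.

```bash
python3 - <<'E'
from h import *
p=manip.camera_params("wrist")
im=cv2.imread("pics/w7.png")
r=pts(p,[(330,180),(325,247)],44);b=pts(p,[(306.5,172.5),(351,176),(348.5,247),(303,246)],[20]*1)
print(r,r.mean(0),b,b.mean(0))
for q in(r[1]-r[0],b[3]-b[0],b[2]-b[1]): print(np.arctan2(q[1],q[0])%np.pi-np.pi)
cv2.imwrite("pics/w7c.png",cv2.resize(im[150:270,270:390],None,fx=4.9,fy=4.9,interpolation=2))
d=b[2]+b[3]-b[0]-b[1];print("yaw ridge",np.arctan2(d[1],d[0]),go(r.mean(0),np.arctan2(d[1],d[0])+np.pi/2,36.5))
E
```

```text
[[415.50770075 366.66465496]
 [472.72064742 342.09323069]] [444.11417408 354.37894282] [[403.48224315 347.65306402]
 [420.64768873 386.7620344 ]
 [486.63750801 362.37365579]
 [470.68532368 319.83758004]] [445.36319089 354.15658356]
-0.4056533342096462
-0.392433047992355
-0.3540085925397807
yaw ridge -0.37354039412194134 (array([ 0.65,  0.56, 18.28]), np.float64(0.42))
```

View pics/w7c.png

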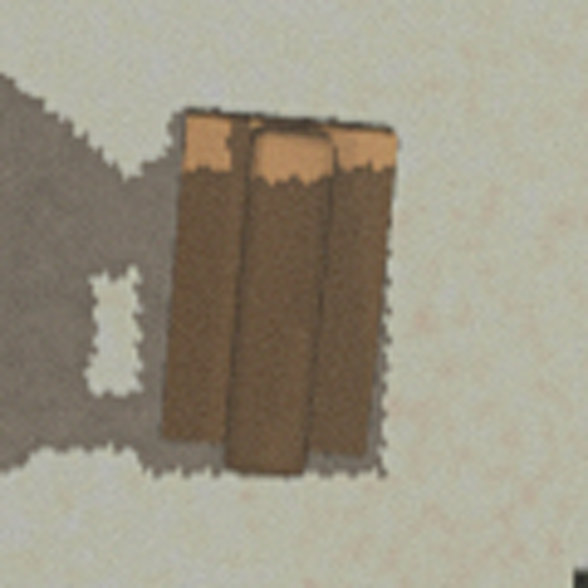

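The zoom shows the ridge-top corners at crop (253,130), (330,136), (303,472) and (226,468), a tilt of about 0.08 rad.

```bash
python3 - <<'E'
from h import *
p=manip.camera_params("wrist")
f=lambda a,b:(270+a/4.9-.4,150+b/4.9-.4)
r=pts(p,[f(253,130),f(330,136),f(303,472),f(226,468)],44);d=r[2]+r[3]-r[0]-r[1];y=np.arctan2(d[1],d[0])
b=pts(p,[f(187,115),f(395,130),f(368,455),f(163,438)],20)
print(r.mean(0),y,np.linalg.norm(d)/2,b.mean(0),go(r.mean(0)/2+b.mean(0)/2,y+np.pi/2,36.5))
E
python3 -m creep '[[0.4,[0.5,0.6,4],0.85],[0.4,[0.5,0.6,8],0.85],[0.4,[0.5,0.6,12],0.85],[0.4,[0.5,0.6,12],0.85]]'
```

```text
[441.71482739 354.07813183] -0.4118480876560536 63.774337347714116 [442.42932156 354.26311138] (array([ 0.84,  0.47, 18.28]), np.float64(0.86))
clock: 12.55
eef_pos: [443.5, 353.2, 94.9]
eef_rot: [-3.135, -0.004, 2.731]
wrist_force: [-0.6, -0.4, -0.5]
finger_gap: 65.9
finger_force: 0.0
```

```bash
python3 -m creep '[[0.2,[0.1,0,3],0],[-0.2,[0.1,0,6.1],0],[-0.3,[0.1,0,6.1],0],[-0.3,[0.1,0,6.1],0],[-0.8,[0.1,0,6.1],0],[-0.8,[0.1,0,6.1],0],[-0.8,[0.1,0,6.1],0],[-0.8,[0.1,0,6.1],0],[-0.8,[0.1,0,6.1],0],[-0.8,[0.1,0,6.1],0]]' 20
```

```text
clock: 13.55
eef_pos: [444.8, 356.0, 39.9]
eef_rot: [3.14, 0.001, 2.733]
wrist_force: [-1.5, -2.2, 7.5]
finger_gap: 15.5
finger_force: 20.0
```

```bash
python3 -m creep '[[-0.8,[0,0,-5],0],[-0.8,[0,0,-10],0],[-0.8,[0,0,-10],0]]'
python3 -c "
from h import *
print(go((635.3,-3.5),0.0726))"
```

```text
clock: 13.85
eef_pos: [446.4, 357.3, 145.6]
eef_rot: [3.132, 0.006, 2.733]
wrist_force: [0.5, 0.5, -1.2]
finger_gap: 15.9
finger_force: 20.0
(array([-31.68, -25.6 ,  -0.06]), np.float64(12.48))
```

```bash
python3 -m creep '[[-0.8,[-31.7,-25.6,0],12.5],[-0.8,[-31.7,-25.6,0],12.5],[-0.8,[-31.7,-25.6,0],12.5],[-0.8,[-31.7,-25.6,0],12.5],[-0.8,[-31.7,-25.6,0],12.5],[-0.8,[-31.7,-25.6,0],12.5],[-0.8,[-31.7,-25.6,0],12.5],[-0.8,[-31.7,-25.6,0],12.5],[-0.8,[-31.7,-25.6,0],12.5],[-0.8,[-31.7,-25.6,0],12.5],[-0.8,[-31.7,-25.6,0],12.5],[-0.8,[-31.7,-25.6,0],12.5]]'
python3 - <<'E'
from h import *
print(go((635.3,-3.5),0.0726,56.5),manip.read_state()["eef_pos"])
p=manip.camera_params("wrist");print(p["origin"],p["attitude"])
cv2.imwrite("pics/w8.png",manip.camera("wrist")[:,:,::-1])
E
```

```text
clock: 15.05
eef_pos: [632.8, -3.7, 138.5]
eef_rot: [-3.141, -0.0, 1.644]
wrist_force: [0.1, -0.1, -1.5]
finger_gap: 15.7
finger_force: 20.0
(array([0.  , 0.25, 8.2 ]), np.float64(0.0)) [632.8179641   -3.74204248 138.52760073]
[627.10648624  61.84508715 303.24486228] [2.91017778e+00 5.99319673e-04 7.31860231e-02]
```

View pics/w8.png

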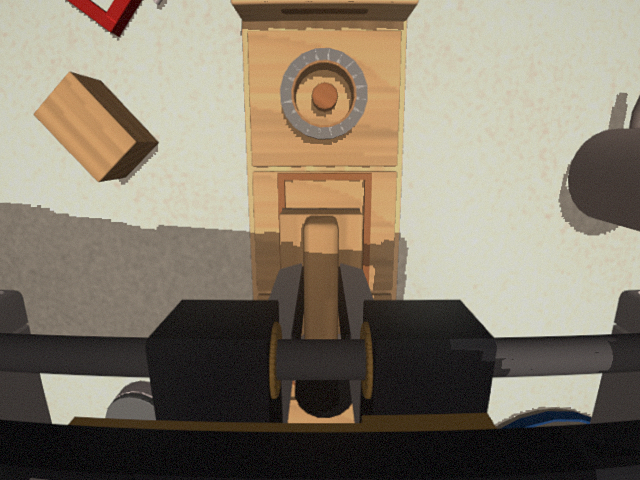

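The sander is square to the rails, about 3 px left of the centre line; the planned 2.5 mm shift corrects that.

```bash
python3 -m creep '[[-0.8,[-0.1,0.25,4],0],[-0.8,[-0.1,0.25,6.5],0],[-0.8,[-0.1,0.25,8.2],0],[-0.8,[-0.1,0.25,8.2],0],[-0.8,[-0.1,0.25,8.2],0],[-0.8,[-0.1,0.25,8.3],0],[-0.8,[-0.1,0.25,8.3],0]]'
```

```text
clock: 15.8
eef_pos: [635.9, -5.8, 56.0]
eef_rot: [3.141, 0.0, 1.642]
wrist_force: [-0.3, -0.0, -1.3]
finger_gap: 15.5
finger_force: 20.0
```

```bash
python3 -m creep '[[-0.8,[0,0,0.1],0],[-0.8,[0,0,0.1],0]]'; python3 -m creep '[[-0.8,[0,0,0.1],0],[-0.8,[0,0,0.1],0]]'
```

```text
clock: 16.0
eef_pos: [635.8, -6.0, 54.5]
eef_rot: [3.142, 0.0, 1.642]
wrist_force: [0.8, -0.2, -1.2]
finger_gap: 15.8
finger_force: 20.0
clock: 16.2
eef_pos: [635.8, -6.1, 53.3]
eef_rot: [-3.141, 0.0, 1.642]
wrist_force: [-0.8, -0.7, -1.0]
finger_gap: 15.6
finger_force: 20.0
```

```bash
python3 -m creep '[[-0.8,[0,0,0.05],0],[-0.8,[0,0,0.05],0],[-0.3,[0,0,0.05],0],[-0.3,[0,0,0.05],0],[-0.3,[0,0,0.05],0],[-0.3,[0,0,-3],0],[-0.3,[0,0,-8],0],[-0.3,[0,0,-13],0],[-0.3,[0,0,-17],0],[-0.3,[0,0,-17],0]]'
python3 - <<'E'
from h import *
p=manip.camera_params("wrist");print(p["origin"],p["attitude"])
cv2.imwrite("pics/w9.png",manip.camera("wrist")[:,:,::-1])
print(go((441.6,158.5),np.radians(56.5)))
E
```

```text
clock: 17.2
eef_pos: [637.5, -6.2, 230.1]
eef_rot: [3.132, 0.001, 1.642]
wrist_force: [-0.0, -0.8, 0.8]
finger_gap: 32.3
finger_force: 0.0
[630.2671204   59.59181053 394.67695883] [ 2.9086929  -0.00930805  0.0712729 ]
(array([ 17.8 , -18.29,  -0.11]), np.float64(-10.49))
```

View pics/w9.png

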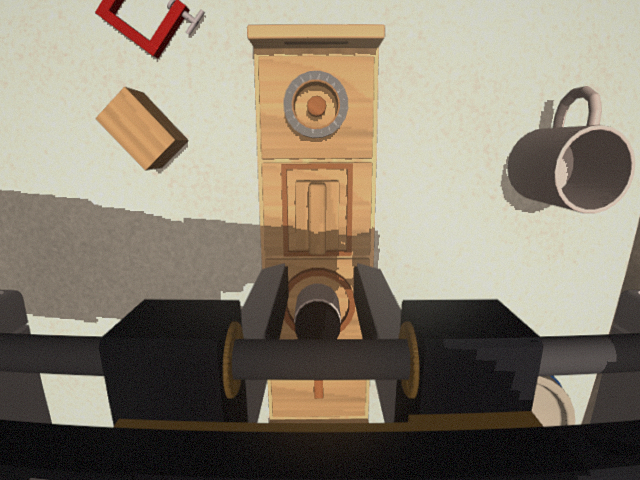

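The sander rests inside all four rails, at (317,215). For the clamp I'll grip with the half-turned wrist, so the screw ends up toward the ring plate and away from the end board.

```bash
python3 -m creep '[[0,[17.8,-18.3,0],25.5],[0,[17.8,-18.3,0],25.5],[0,[17.8,-18.3,0],25.5],[0,[17.8,-18.3,0],25.5],[0,[17.8,-18.3,0],25.5],[0,[17.8,-18.3,0],25.5],[0,[17.8,-18.3,0],25.5],[0,[17.8,-18.3,0],25.5],[0,[17.8,-18.3,0],25.5],[0,[17.8,-18.3,0],25.5],[0,[17.8,-18.3,0],25.5],[0,[17.8,-18.3,0],25.5]]'
python3 -c "
from h import *
print(go((441.6,158.5),np.radians(56.5)),manip.read_state()['joints'])"
```

```text
clock: 18.45
eef_pos: [440.2, 158.4, 222.1]
eef_rot: [3.141, 0.002, -0.155]
wrist_force: [-0.3, 0.7, 0.1]
finger_gap: 46.6
finger_force: 0.0
(array([ 0.14, -0.03, -0.  ]), np.float64(4.93)) [ 2.67096908e-01  1.14670277e-01  1.73836913e+00 -1.01776311e-05
  1.29077001e+00  1.99265031e+00]
```

```bash
python3 -m creep '[[0,[0.1,0,0],4.9],[0,[0.1,0,0],4.9],[0,[0.1,0,0],4.9],[0,[0.1,0,0],4.9],[0,[0.1,0,0],4.9],[0,[0.1,0,0],4.9]]'
python3 - <<'E'
from h import *
p=manip.camera_params("wrist");im=manip.camera("wrist")[:,:,::-1]
cv2.imwrite("pics/w10.png",im)
hsv=cv2.cvtColor(np.ascontiguousarray(im),cv2.COLOR_BGR2HSV)
r=((hsv[...,1]>150)&((hsv[...,0]<8)|(hsv[...,0]>172))&(hsv[...,2]>50)).astype(np.uint8)
n,l,st,c=cv2.connectedComponentsWithStats(r);i=1+st[1:,4].argmax();print(st[i])
W=pts(p,np.argwhere(l==i)[:,::-1],13).astype(np.float32)
b=cv2.boxPoints(cv2.minAreaRect(W));print(b.round(1),cv2.minAreaRect(W))
for a in(go((441.6,158.5),np.radians(56.5),16.5),):print(a,manip.read_state()["eef_rot"][2])
E
```

```text
clock: 19.05
eef_pos: [441.5, 158.3, 223.0]
eef_rot: [3.141, 0.001, -0.573]
wrist_force: [-0.9, 0.3, -1.6]
finger_gap: 46.9
finger_force: 0.0
[271 226  54  21 543]
[[410.  173.3]
 [427.6 161.9]
 [457.2 207.6]
 [439.5 219. ]] ((433.5748291015625, 190.4491424560547), (54.460994720458984, 20.987722396850586), 57.15896987915039)
(array([ 0.000e+00, -2.000e-02,  2.066e+01]), np.float64(0.12)) -0.5738062792987986
```

```bash
python3 -m creep '[[0,[0,0,5],0.1],[0,[0,0,10],0.1],[-0.2,[0,0,15],0.1],[-0.3,[0,0,20],0.1],[-0.3,[0,0,20.6],0.1],[-0.3,[0,0,20.6],0.1],[-0.9,[0,0,20.6],0.1],[-0.9,[0,0,20.6],0.1],[-0.9,[0,0,20.6],0.1],[-0.9,[0,0,20.6],0.1],[-0.9,[0,0,20.6],0.1],[-0.9,[0,0,20.6],0.1]]' 30
python3 -m creep '[[-0.9,[0,0,0],0],[-0.9,[0,0,0],0]]'
```

```text
clock: 20.3
eef_pos: [441.9, 158.4, 18.0]
eef_rot: [-3.141, -0.001, -0.585]
wrist_force: [-1.6, -0.8, 6.6]
finger_gap: 9.9
finger_force: 30.0
clock: 20.5
eef_pos: [441.9, 158.4, 18.0]
eef_rot: [-3.141, -0.001, -0.585]
wrist_force: [-1.5, -0.4, 6.4]
finger_gap: 9.4
finger_force: 30.0
```

```bash
python3 -m creep '[[-0.9,[0,0,-4],0],[-0.9,[0,0,-8],0],[-0.9,[0,0,-12],0],[-0.9,[0,0,-12],0],[-0.9,[0,0,-12],-5],[-0.9,[0,0,-12],-10],[-0.9,[0,0,-12],-10]]'
python3 -c "
from h import *
print(go((685.9,-200.8),.0726),manip.read_state()['eef_rot'][2])"
```

```text
clock: 21.2
eef_pos: [441.1, 158.2, 136.4]
eef_rot: [3.141, 0.001, -0.129]
wrist_force: [0.3, 0.2, -2.3]
finger_gap: 9.7
finger_force: 30.0
(array([ 2.888e+01,  3.247e+01, -2.000e-02]), np.float64(15.69)) -0.1286585342316775
```

```bash
python3 -m creep '[[-0.9,[28.9,32.5,0],-20.3],[-0.9,[28.9,32.5,0],-20.3],[-0.9,[28.9,32.5,0],-20.3],[-0.9,[28.9,32.5,0],-20.3],[-0.9,[28.9,32.5,0],-20.3],[-0.9,[28.9,32.5,0],-20.3],[-0.9,[28.9,32.5,0],-20.3],[-0.9,[28.9,32.5,0],-20.3],[-0.9,[28.9,32.5,0],-20.3],[-0.9,[28.9,32.5,0],-20.3],[-0.9,[28.9,32.5,0],-20.3],[-0.9,[28.9,32.5,0],-20.3]]'
python3 -m creep '[[-0.9,[0,0,0],0]]'
python3 -c "
from h import *
s=manip.read_state()
y=s['eef_rot'][2];print(go((685.9,-200.8),.0726,33),y,s['eef_pos'])"
```

```text
clock: 22.4
eef_pos: [683.9, -202.8, 135.0]
eef_rot: [-3.139, -0.001, 1.626]
wrist_force: [-0.3, 0.9, -2.8]
finger_gap: 9.9
finger_force: 30.0
clock: 22.5
eef_pos: [683.9, -202.5, 135.6]
eef_rot: [-3.14, -0.001, 1.623]
wrist_force: [-0.3, 0.1, -3.1]
finger_gap: 9.7
finger_force: 30.0
(array([ 0.15,  0.23, 10.26]), np.float64(-0.23)) 1.62316734245346 [ 683.90316943 -202.51501206  135.64786754]
```

```bash
python3 -m creep '[[-0.9,[0.15,0.2,4],-0.2],[-0.9,[0.15,0.2,7],-0.2],[-0.9,[0.15,0.2,7],-0.2],[-0.9,[0.15,0.2,7],-0.2]]'
python3 - <<'E'
from h import *
p=manip.camera_params("wrist");a=manip.camera("wrist")[:,:,::-1];b=manip.camera("top")[:,:,::-1]
print(manip.read_state()['eef_pos'])
b=cv2.resize(b[160:260,340:490],None,fx=4,fy=4,interpolation=2)
cv2.imwrite("pics/last.png",b);cv2.imwrite("pics/w11.png",a)
m=lambda im:cv2.inRange(cv2.cvtColor(np.ascontiguousarray(im),cv2.COLOR_BGR2HSV),(0,150,50),(8,255,255))
r=m(a);n,l,st,c=cv2.connectedComponentsWithStats(r);print(st,c.round())
E
```

```text
clock: 22.9
eef_pos: [686.3, -200.9, 67.7]
eef_rot: [-3.141, -0.0, 1.636]
wrist_force: [0.4, -0.2, -1.6]
finger_gap: 9.4
finger_force: 30.0
[ 687.07139931 -201.27461534   69.66414495]
[[     0      0    640    480 302062]
 [   182     88      1      1      1]
 [   197    110      1      1      1]
 [   209    213    123    126   5132]
 [   329    214      1      1      1]
 [   267    244      1      1      1]
 [   267    268      1      1      1]
 [   240    300      1      1      1]] [[320. 239.]
 [182.  88.]
 [197. 110.]
 [290. 250.]
 [329. 214.]
 [267. 244.]
 [267. 268.]
 [240. 300.]]
```

```bash
python3 - <<'E'
from h import *
p=manip.camera_params("wrist");a=cv2.imread("pics/w11.png")
r=cv2.inRange(cv2.cvtColor(a,cv2.COLOR_BGR2HSV),(0,150,50),(8,255,255));n,l,st,c=cv2.connectedComponentsWithStats(r);i=1+st[1:,4].argmax()
W=pts(p,np.argwhere(l==i)[:,::-1],64)
C,S=np.cos(.0726),np.sin(.0726)
d=(W-[648,-203.6])@np.array([[C,-S],[S,C]])
print("caddy frame rel stub: x",np.percentile(d[:,0],[0.5,99.5]),"y",np.percentile(d[:,1],[0.5,99.5]))
print(go((685.9,-200.8),.0726,36))
E
```

```text
caddy frame rel stub: x [-12.86685424  42.6865395 ] y [-27.02364645  35.78503619]
(array([ 0.06, -0.12,  3.37]), np.float64(-0.08))
```

```bash
python3 -m creep '[[-0.9,[0.05,-0.1,2],0],[-0.9,[0.05,-0.1,3.4],0],[-0.9,[0.05,-0.1,3.4],0],[-0.9,[0.05,-0.1,3.4],0]]'; python3 -m creep '[[-0.9,[0,0,0.1],0],[-0.9,[0,0,0.1],0],[-0.9,[0,0,0.1],0]]'
```

```text
clock: 23.4
eef_pos: [685.4, -200.6, 34.0]
eef_rot: [3.141, 0.0, 1.638]
wrist_force: [-0.3, 0.3, -1.8]
finger_gap: 9.3
finger_force: 30.0
clock: 23.7
eef_pos: [685.4, -200.6, 32.9]
eef_rot: [3.141, 0.0, 1.638]
wrist_force: [1.2, -0.1, 0.0]
finger_gap: 9.5
finger_force: 30.0
```

```bash
python3 -m creep '[[-0.5,[0,0,0],0],[-0.5,[0,0,0],0],[-0.5,[0,0,0],0],[-0.5,[0,0,0],0],[-0.5,[0,0,-3],0],[-0.5,[0,0,-8],0],[-0.5,[0,0,-13],0],[-0.5,[0,0,-18],0]]'
python3 -m creep '[[-0.5,[0,-30,0],0],[-0.5,[0,-30,0],0],[-0.5,[0,-30,0],0],[-0.5,[0,-30,0],0],[-0.5,[0,-30,0],0],[-0.5,[-10,-35,0],0],[-0.5,[-15,-35,0],0],[-0.5,[-15,-35,0],0],[-0.5,[-15,-35,0],0],[-0.5,[-15,-35,0],0]]'
python3 - <<'E'
from h import *
b=manip.camera("top")[:,:,::-1]
cv2.imwrite("pics/fin.png",cv2.resize(b[150:345,100:540],None,fx=1.8,fy=1.8,interpolation=2))
E
```

```text
clock: 24.5
eef_pos: [684.9, -200.4, 214.6]
eef_rot: [3.142, 0.0, 1.638]
wrist_force: [0.5, -0.4, 0.2]
finger_gap: 23.8
finger_force: 0.0
clock: 25.5
eef_pos: [344.3, -376.5, 212.4]
eef_rot: [-3.141, 0.0, 1.634]
wrist_force: [0.6, 0.8, 0.0]
finger_gap: 23.3
finger_force: 0.0
```

View pics/fin.png

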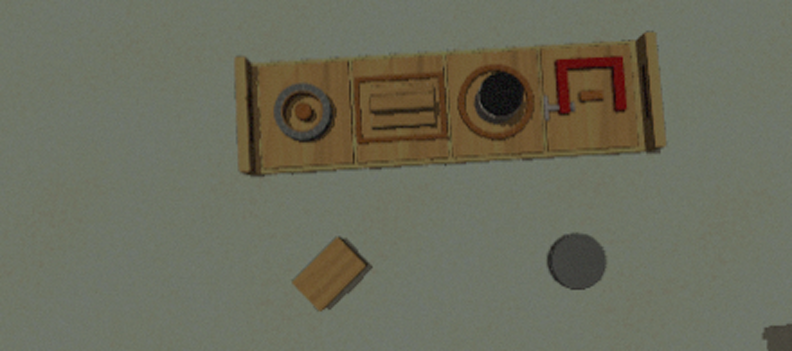

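The final view shows the tape over the peg (303,112), the sander inside the rails (404,105), the jar inside the rim (499,97) and the stub (590,97) between the clamp's arms. The offcut and tin are where they were.

```bash
python3 -c "
from cell import manip
print(manip.sign_off())"
```

```text
the job is handed in; nothing more can be done
None
```

The job is handed in at about 25 s of the 96 s: tape, jar, sanding block and G-clamp are each in place on their plates and let go, the tin and offcut are untouched, and sign-off gave no verdict.

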